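# Release the ratchet pawl of a slide-angle tester and lower its plane

## Robot

A 7-joint arm with a two-finger parallel gripper is mounted at the origin on the work surface. World frame = base frame: x ahead of the robot, y to its left, z up, the work surface at z = 0. Lengths are in m, angles in rad, forces in N, time in s.
With the tool pointing down it reaches from about 0.425 to 0.875 m from the base axis. Payload 4.7 kg.
Tool frame: the origin (TCP) lies at the very end of the fingers, on their centre line; the grasp point (between the pads) lies 19 mm behind it; x points along the fingers, y is the direction in which the jaws open and shut, and the axes are right-handed (so a half turn about x gives the same grasp; the last joint's range is limited). The gripper opens to 87 mm and grips with 3 to 60 N. Pads are 19 mm wide; open, the fingers measure 117 mm over their backs; the gripper's body (75 mm by 190 mm) begins 51 mm behind the grasp point.
Start: joints at [-1.268, 0.321, -0.07, 1.45, 0.023, 1.371, -0.057], TCP at [0.185, 0.623, 0.223] pointing down, gripper open.
Joint ranges: [-2.86, 2.86], [-0.3, 2.09], [-1.38, 1.24], [0.06, 2.45], [-1.56, 4.7], [0.09, 2.05], [-2.69, 2.69]. Speed limits (rad/s): [2.57, 2.57, 3.14, 3.14, 3.14, 3.14, 3.14].

## Interface

Orientations are given as a rotation vector (axis times angle).
In Python, from cell import * gives the robot as it stands. The module is installed in compiled form; this text tells all that it offers.
- The arm moves only by the shell command python3 -m handwheel 'ROWS' [FORCE]. ROWS is JSON, a list of rows, each a list of 5 numbers: the shift along the tool's x, y, z in mm, then the turn about the tool's x in rad, then the closure, from 0 (fully open) to 1 (shut). In form: [[dx, dy, dz, roll, gripper], ...]. A call has 1 to 10 rows; each row shifts and turns the pose as measured when the row begins, along the tool's axes as they then stand; what a row does not reach is not made up. A row lasts 1/12 s, in which the tool goes at most 41.7 mm and 7.16 degrees, less where a joint would pass 70% of its speed; a pose out of reach is approached as far as the arm can. A call is refused whole if a number of a shift passes 41.7 or a number of a turn 0.125, either way. A call with a gripper value outside its range is refused whole. The fingers move at their own pace and stop on an object; FORCE is the grip in N (left out, the last holds). Time passes only in rows, so rows that do not move let the fingers close. It gives the time, the measured TCP pose, the force and the opening at its end, in the units of the state.
- observe(): the state, without advancing time (a new reading comes with each control period).
- capture(name): name is "scene" or "top"; returns (picture, depth): 420x560x3 uint8, red, green, blue; 420x560 float32, m along the optical axis (not along the pixel's ray), 0 where there is no reading.
- camera_params(name): a dict with "fx", "fy", "cx", "cy" (pixels), "distortion" ([k1, k2, p1, p2, k3] as OpenCV has them; the pictures are not rectified), "rvec" (rotation vector, rad) and "tvec" (3), from world to camera coordinates, as OpenCV has them. Camera axes: x right, y down, z forward; pixel columns grow to the right and rows downward; lengths in m; the calibration is good to about 2 mm. A picture is of the moment at which its call begins. camera_params takes no time and is no camera call.
- job_done(): hands the job in, once; it reports no verdict.
The state is a dict: "clock": time; "q": joint angles; "joint_vel": joint speeds; "joint_torque": joint torques, N m; "position": TCP position; "tool_rot": TCP orientation; "force": force on the tool from outside, world axes, zero at the start; "ft_torque": the same for the moment, N m; "opening": finger opening in m.
Only numpy, scipy, OpenCV 4.12 (cv2) and the standard library are available. Lean on these libraries where they do the work, as an engineer would, in place of code of your own. Each camera call takes 0.05 s, during which the arm holds its last target.

## Task

The slide-angle tester's plane is still raised on its ratchet from the last test. Press the red thumb pad of the pawl down until the pawl snaps out of the teeth and stays out, and only then push the plane down by its free end until it lies fully down on its rubber buffers, without slamming it. Only press, never raise the plane or work it against the engaged teeth; leave the pawl out, and leave the sled and everything else on the bench where it is.

Things in the scene. Friction and masses are not known exactly. Their poses are not given: they have to be found in the camera images.
- tester: slide-angle tester, fixed: white base 350 mm long (x), y from -160 to +70, top at z = 45 mm. Origin on the table, mid-length, under the plane's centre line. x points level from the plane's free end to its hinge, y to the plane's left edge, z up. Hinge axis along y at x = 145, z = 70. Upright steel quadrant at y = 80 to 90: 6 mm saw teeth, 8.4 mm apart, radius 200 about the hinge, 250 mm high
- plane (a joint): angle of the tilting plane, rad: 0 = level, fully down on its rubber buffers; larger = free end higher. Starts at 0.42 to 0.70. Pawl in the teeth: it cannot go down by more than one tooth (0.042). Pawl out: it stays where it is left (counterbalanced, friction-damped hinge) and goes down when its free end is pressed with about 3 to 5 N, more if fast
- pawl (a joint): angle of the red pawl on its pivot, rad: 0 to 0.13 = spring-held in the teeth; grows as the thumb pad is pressed down; past 0.25 an over-centre spring snaps it on to its stop at 0.52, fully out of the teeth, where it stays. Pressing takes about 4 to 6 N at the pad, less once it moves
- plane_lip (a point): point on the plane's top face, on the blue press strip (36 mm long, full width) across its free end: on the centre line, 272 mm from the hinge axis along the plane and 5 mm above the line through the axis. The plate is 140 mm wide, ending 18 mm beyond. A clamp bar 228 to 244 mm from the axis stands 6 mm proud, its knobs 12. Axes: x along the plane to the hinge, y to its left edge, z out of its top
- plane_hinge (a point): point on the plane's hinge axis, on its centre line, 70 mm above the table; same axes as the plane
- pawl_pad (a point): centre of the top face of the pawl's red thumb pad (36 mm long, 26 wide, 6 thick), beside the plane's left edge near its free end. It lies 75 mm from the pawl's pivot and turns about it, axis parallel to the hinge: over the full 0.52 rad it goes down about 35 mm and some 16 mm outwards (away from the hinge). Its face stays nearly level while pressed
- pawl_pivot (a point): centre of the pawl's pivot: on the plane, 214 mm from the hinge axis, 85 mm to the left of the plane's centre line
- sled_mid (a point): steel slip-test sled, 63 x 63 mm and 12 mm thick with a brass knob 20 mm tall on it, parked in the shallow tray on the tester's base to the right of the plane; this point is on its centre line 16 mm above its underside. Not to be moved
- spare_sled_mid (a point): spare sled, yellow, 63 x 63 mm and 12 mm thick with a 20 mm brass knob, standing on the table; this point is on its centre line 16 mm above the table. Not to be moved
- coupons_mid (a point): stack of corrugated-board coupons 100 x 64 x 30 mm on the table to the left of the tester; this point is its centre. Not to be moved
- weight_mid (a point): brass test weight, 32 mm across, 50 mm tall, on the table to the left of the tester; this point is its centre. Not to be moved
- tape_roll_mid (a point): roll of clear tape lying flat, 92 mm across, 24 mm high; this point is its centre. Not to be moved
- bottle_mid (a point): white bottle with a blue cap, 58 mm across, 150 mm tall; this point is its centre. Not to be moved
- jar_mid (a point): amber glass jar with a black lid, 68 mm across, 75 mm tall; this point is its centre. Not to be moved

How it is judged:
By the outcome, as a careful person would: the job done as asked, in the order asked, and still so for the second after the job is handed in, with the robot touching nothing.
It also fails if it takes over 38 s, if anything falls off the work surface, if the arm or the gripper's body presses on something with over 40 N, if the wrist force passes 120 N, or if a joint passes its speed limit or range.

## Working session

There is one attempt and no reset: what is moved stays moved. The work goes in short steps, Python scripts to look and compute and a shell command to move; the robot and the scene stay as the last step left them, time stands still between calls to the robot, and variables do not carry over. Pictures are saved under pics/ and viewed, and the job is handed in when it is done.

```bash
mkdir -p pics; python3 - <<'E'
from cell import *
import cv2,numpy as np
s=observe();print({k:np.round(v,3) for k,v in s.items()})
for n in("scene","top"):
    p,d=capture(n);cv2.imwrite(f"pics/{n}0.png",p[:,:,::-1]);np.save(f"{n}0.npy",d);print(camera_params(n))
E
```

```text
{'clock': np.float64(0.0), 'q': array([-1.268,  0.322, -0.07 ,  1.452,  0.023,  1.371, -0.057]), 'joint_vel': array([ 0.   ,  0.001,  0.001, -0.001, -0.   , -0.001, -0.001]), 'joint_torque': array([ 0.0000e+00, -4.9128e+01, -4.0400e-01, -3.1254e+01, -6.4000e-02,
        4.4000e-02,  0.0000e+00]), 'position': array([0.185, 0.623, 0.221]), 'tool_rot': array([ 0.225,  1.559, -0.228]), 'force': array([ 1.003,  1.063, -0.218]), 'ft_torque': array([-0.053, -0.002,  0.037]), 'opening': np.float64(0.087)}
{'fx': 465.70721621506686, 'fy': 465.70721621506686, 'cx': 269.033075745684, 'cy': 211.49201701428956, 'distortion': array([-0.09858078,  0.        ,  0.        ,  0.        ,  0.        ]), 'rvec': array([ 0.19838384,  2.70698157, -1.40180491]), 'tvec': array([0.55018667, 0.06171278, 1.5021043 ])}
{'fx': 528.5887438659003, 'fy': 528.5887438659003, 'cx': 274.8487419104928, 'cy': 207.73571761628781, 'distortion': array([0.05761695, 0.        , 0.        , 0.        , 0.        ]), 'rvec': array([ 2.19640108, -2.1371045 ,  0.10882138]), 'tvec': array([-0.03222711,  0.56236939,  1.73141549])}
```

View pics/scene0.png

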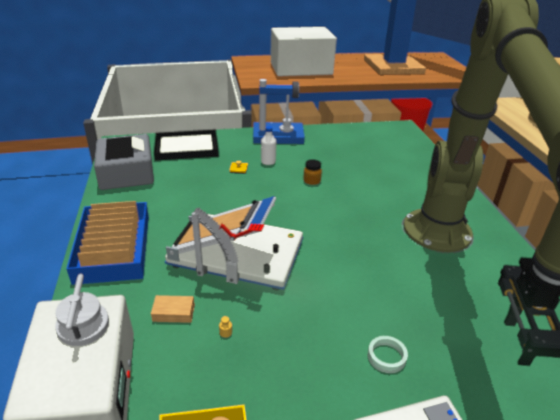

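View pics/top0.png

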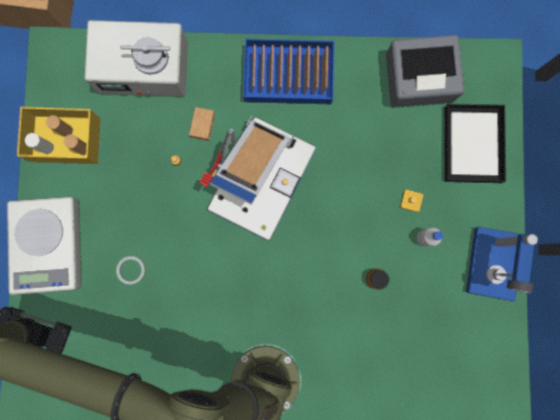

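The scene view shows the tester at about (235,240). In the top view the base is at about (262,178), the red pad at (207,180) and the blue strip at (235,190). The arm is clear of it at lower left. Next I'll zoom in and measure.

```bash
cat >h.py <<'E'
import cv2,numpy as np
from cell import *
def world(n,u,v,d):
    c=camera_params(n);K=np.array([[c['fx'],0,c['cx']],[0,c['fy'],c['cy']],[0,0,1]])
    p=cv2.undistortPoints(np.array(np.c_[u,v],float).reshape(-1,1,2),K,c['distortion']).reshape(-1,2)
    R=cv2.Rodrigues(c['rvec'])[0];d=np.asarray(d,float)
    return (np.c_[p*d[:,None],d]-np.ravel(c['tvec']))@R
def pix(n,P):
    c=camera_params(n);K=np.array([[c['fx'],0,c['cx']],[0,c['fy'],c['cy']],[0,0,1]])
    return cv2.projectPoints(np.array(P,float).reshape(-1,1,3),c['rvec'],c['tvec'],K,c['distortion'])[0].reshape(-1,2)
def colors(n,p,d,box):
    h=cv2.cvtColor(p,cv2.COLOR_RGB2HSV).astype(int);m=np.zeros(d.shape,bool);x0,y0,x1,y1=box;m[y0:y1,x0:x1]=1
    m&=d>0
    H,S,V=h[...,0],h[...,1],h[...,2]
    o={}
    for k,mm in dict(red=((H<6)|(H>172))&(S>150)&(V>80),blue=(H>100)&(H<125)&(S>120)&(V>60),white=(S<40)&(V>170),wood=(H>8)&(H<20)&(S>80)&(V>100)).items():
        v,u=np.nonzero(mm&m);o[k]=(u,v,world(n,u,v,d[v,u]) if len(u) else None)
    return o
E
python3 - <<'E'
from h import *
for n,box in(("scene",(160,185,310,290)),("top",(195,115,320,245))):
    p=cv2.imread(f"pics/{n}0.png")[:,:,::-1];d=np.load(f"{n}0.npy")
    x0,y0,x1,y1=box
    cv2.imwrite(f"pics/{n}0z.png",cv2.resize(p[y0:y1,x0:x1,::-1],None,fx=4.6,fy=4.6,interpolation=cv2.INTER_CUBIC))
    for k,(u,v,P) in colors(n,p,d,box).items():
        if P is None: continue
        print(n,k,len(u),np.round(P.mean(0),3),np.round(P.min(0),3),np.round(P.max(0),3))
        if k=='white':
            q=P[abs(P[:,2]-.045)<.006]; r=cv2.minAreaRect(q[:,:2].astype(np.float32)*1000);print(r,cv2.boxPoints(r))
        if k in('wood','blue'):
            c=P.mean(0);print(np.linalg.svd(P-c)[2] if len(P)<3000 else '')
        if k=='red': print(np.round(P[::6],3).tolist())
E
```

```text
scene red 183 [0.652 0.181 0.207] [0.608 0.154 0.179] [0.709 0.209 0.226]
[[0.633, 0.176, 0.219], [0.617, 0.182, 0.222], [0.634, 0.183, 0.221], [0.62, 0.19, 0.225], [0.709, 0.157, 0.206], [0.634, 0.184, 0.219], [0.62, 0.189, 0.222], [0.707, 0.158, 0.203], [0.637, 0.188, 0.219], [0.623, 0.194, 0.222], [0.61, 0.201, 0.226], [0.638, 0.192, 0.219], [0.624, 0.198, 0.223], [0.7, 0.161, 0.199], [0.638, 0.195, 0.218], [0.625, 0.203, 0.223], [0.697, 0.16, 0.195], [0.641, 0.196, 0.216], [0.627, 0.204, 0.221], [0.695, 0.166, 0.196], [0.645, 0.185, 0.205], [0.69, 0.167, 0.193], [0.654, 0.178, 0.198], [0.69, 0.164, 0.187], [0.659, 0.177, 0.194], [0.688, 0.166, 0.186], [0.668, 0.169, 0.186], [0.654, 0.181, 0.194], [0.673, 0.167, 0.181], [0.683, 0.166, 0.179], [0.669, 0.176, 0.185]]
scene blue 241 [0.623 0.1   0.183] [0.562 0.038 0.012] [0.865 0.165 0.217]
[[ 0.76838747 -0.0389469  -0.63879874]
 [-0.18638023 -0.96849919 -0.16514152]
 [ 0.61224431 -0.24595213  0.75144158]]
scene white 2087 [0.578 0.07  0.061] [ 0.457 -0.13   0.001] [0.863 0.207 0.228]
((656.1556396484375, 28.232406616210938), (235.4
[... 1038 characters left out ...]
 0.23]]
top blue 364 [0.599 0.11  0.208] [0.562 0.046 0.194] [0.638 0.173 0.223]
[[-0.42573127 -0.90482293  0.00695285]
 [ 0.74448421 -0.35463644 -0.56566444]
 [ 0.51429189 -0.23564476  0.82460621]]
top white 4286 [0.634 0.014 0.062] [ 0.461 -0.143  0.03 ] [0.864 0.204 0.211]
((661.24609375, 29.330978393554688), (226.6757049560547, 347.4254455566406), 64.81565856933594) [[ 4.5581702e+02  6.8695831e-01]
 [ 7.7021741e+02 -1.4715369e+02]
 [ 8.6667517e+02  5.7974998e+01]
 [ 5.5227478e+02  2.0581564e+02]]
top wood 2012 [0.74  0.089 0.114] [ 0.613 -0.054 -0.002] [0.875 0.263 0.226]
[[-0.56970587 -0.68103177  0.46003365]
 [-0.59870303  0.72737834  0.33537357]
 [-0.56301857 -0.08435924 -0.82212749]]
```

```bash
ls pics
```

```text
scene0.png
scene0z.png
top0.png
top0z.png
```

View pics/top0z.png

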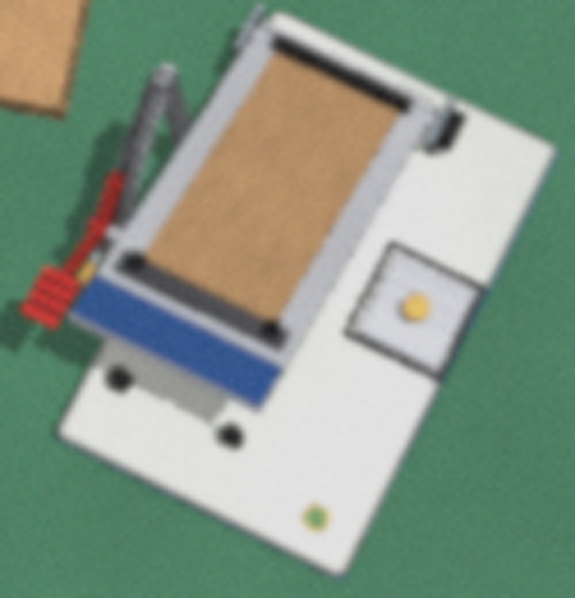

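View pics/scene0z.png

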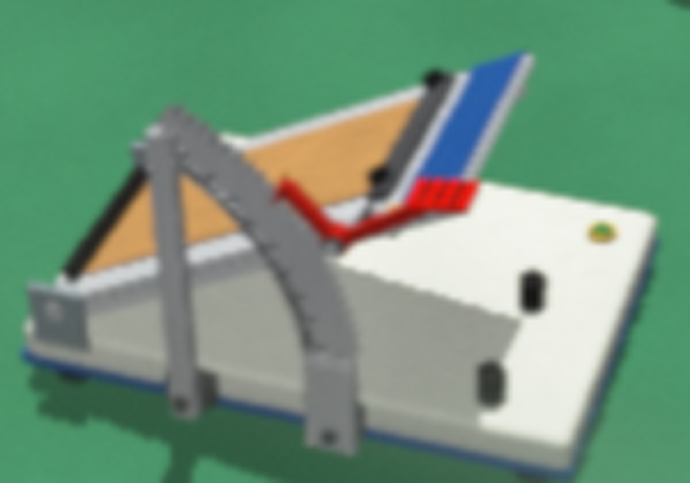

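```bash
cat >>h.py <<'E'
from scipy.spatial.transform import Rotation as Ro
yaw=np.radians(-25.2);ex=np.array([np.cos(yaw),np.sin(yaw),0]);ey=np.array([-ex[1],ex[0],0]);ez=np.array([0,0,1.])
O=np.array([.679,.070,0])
def T2W(x,y,z): return O+x*ex+y*ey+z*ez
def W2T(P): P=np.asarray(P)-O; return np.stack([P@ex,P@ey,P@ez],-1)
def st(target=None):
    s=observe();R=Ro.from_rotvec(s['tool_rot']).as_matrix()
    print('t',round(float(s['clock']),2),'pos',np.round(s['position'],4),'tester',np.round(W2T(s['position'])*1000,1),'F',np.round(s['force'],1),'open',round(float(s['opening']),3),'q',np.round(s['q'],2))
    print('axes x',np.round(R[:,0],3),'y in tester',np.round([R[:,1]@ex,R[:,1]@ey],3))
    print('10mm tester x/y/z -> tool', np.round(10*R.T@ex,2),np.round(10*R.T@ey,2),np.round(10*R.T@ez,2))
    if target is not None: print('to target, tool mm',np.round(1000*R.T@(np.asarray(target)-s['position']),1))
E
python3 - <<'E'
from h import *
for n,box in(("scene",(160,185,310,290)),("top",(195,115,320,245))):
    p=cv2.imread(f"pics/{n}0.png")[:,:,::-1];d=np.load(f"{n}0.npy")
    c=colors(n,p,d,box)
    P=W2T(c['red'][2])*1000; q=P[(P[:,2]>205)&(P[:,0]<-70)]; print(n,'pad',len(q),q.mean(0).round(1),np.percentile(q,[3,97],axis=0).round(1))
    P=W2T(c['blue'][2])*1000; q=P[P[:,2]>180]; print('lip',q.mean(0).round(1),np.percentile(q,[3,97],axis=0).round(1))
    P=W2T(c['white'][2])*1000; q=P[abs(P[:,2]-45)<6]; print('base',np.percentile(q,[.5,99.5],axis=0).round(1))
st(T2W(-.1,.086,.27))
E
```

```text
scene pad 92 [-100.3   88.6  220.5] [[-116.5   75.   208. ]
 [ -85.4   99.   225.6]]
lip [-89.1  -6.7 207. ] [[-101.9  -65.2  198.9]
 [ -76.2   50.   215.3]]
base [[-173.2 -157.    40.1]
 [   7.7   70.1   49.4]]
top pad 96 [-100.6   85.4  221. ] [[-117.9   74.7  208.8]
 [ -78.1   96.4  228.5]]
lip [-89.4   1.8 208. ] [[-101.5  -60.8  198.5]
 [ -77.1   64.6  218.1]]
base [[-171.7 -156.5   39.1]
 [ 173.4   65.6   50.9]]
t 0.1 pos [0.185  0.6226 0.2216] tester [-682.2  289.7  221.6] F [ 0.5 -0.1 -0.2] open 0.087 q [-1.27  0.32 -0.07  1.45  0.02  1.37 -0.06]
axes x [-0.    -0.002 -1.   ] y in tester [-0.15   0.989]
10mm tester x/y/z -> tool [ 0.   -1.5   9.89] [-0.02  9.89  1.5 ] [-10.    -0.02   0.  ]
to target, tool mm [ -47.9 -289.   545. ]
```

The jaws should lie along the tester's x, so I'll raise, roll by about -1.42 and shut the gripper.

```bash
python3 -m handwheel '[[-8,0,0,-0.12,1],[-8,0,0,-0.12,1],[-8,0,0,-0.12,1],[-8,0,0,-0.12,1],[-8,0,0,-0.12,1],[-8,0,0,-0.12,1],[-8,0,0,-0.12,1],[-8,0,0,-0.12,1],[-8,0,0,-0.12,1],[-8,0,0,-0.12,1]]' 20; python3 - <<'E'
from h import *
st(T2W(-.1,.087,.27))
E
```

```text
clock: 0.93
position: [0.184, 0.6188, 0.2951]
tool_rot: [-0.76, 1.452, 0.737]
force: [1.0, 0.6, -0.5]
opening: 0.0282
t 0.93 pos [0.184  0.6188 0.2951] tester [-681.5  285.9  295.1] F [ 1.   0.6 -0.5] open 0.028 q [-1.15  0.32 -0.23  1.32  0.07  1.53  1.16]
axes x [-0.005 -0.019 -1.   ] y in tester [-0.985  0.172]
10mm tester x/y/z -> tool [ 0.04 -9.85  1.72] [-0.19  1.72  9.85] [-10.    -0.07  -0.18]
to target, tool mm [  31.  -606.9  -95.3]
```

```bash
python3 -m handwheel '[[0,-20,-3,-0.085,1],[0,-35,-10,-0.085,1],[0,-39,-14,0,1],[0,-39,-14,0,1],[0,-39,-14,0,1],[0,-39,-14,0,1],[0,-39,-14,0,1],[0,-39,-14,0,1],[0,-39,-14,0,1],[0,-39,-14,0,1]]'; python3 - <<'E'
from h import *
st(T2W(-.1,.087,.27))
E
```

```text
clock: 1.77
position: [0.4559, 0.3519, 0.2925]
tool_rot: [-0.916, 1.397, 0.905]
force: [0.6, 0.5, 0.3]
opening: 0.0004
t 1.77 pos [0.4559 0.3519 0.2925] tester [-321.9  160.   292.5] F [0.6 0.5 0.3] open 0.0 q [-0.69  0.16 -0.02  1.51  0.01  1.5   2.03]
axes x [-0.015 -0.018 -1.   ] y in tester [-0.999 -0.037]
10mm tester x/y/z -> tool [-0.06 -9.99 -0.37] [-0.23 -0.37  9.99] [-10.     0.07  -0.23]
to target, tool mm [  22.8 -219.2  -80.7]
```

```bash
python3 -m handwheel '[[0,-36,-13,0,1],[0,-36,-13,0,1],[0,-36,-13,0,1],[0,-36,-13,0,1],[0,-33,-12,0,1],[0,-25,-9,0.03,1],[0,-15,-4,0,1],[0,0,0,0,1]]'; python3 - <<'E'
from h import *
st(T2W(-.1,.087,.24))
E
```

```text
clock: 2.43
position: [0.6365, 0.1726, 0.2881]
tool_rot: [-0.886, 1.42, 0.864]
force: [-0.5, 0.3, 0.1]
opening: 0.0004
t 2.43 pos [0.6365 0.1726 0.2881] tester [-82.1  74.7 288.1] F [-0.5  0.3  0.1] open 0.0 q [-0.43  0.34  0.15  1.3  -0.03  1.53  2.41]
axes x [-0.018 -0.028 -0.999] y in tester [-1.     0.011]
10mm tester x/y/z -> tool [ -0.05 -10.     0.11] [-0.33  0.11  9.99] [-9.99  0.05 -0.33]
to target, tool mm [47.8 17.8 13.7]
```

```bash
python3 -m handwheel '[[10,12,8,0,1],[10,8,6,0,1],[8,0,0,0,1],[5,0,0,0,1],[0,0,0,0,1]]'; python3 - <<'E'
from h import *
st(T2W(-.104,.088,.222))
p,d=capture('scene');cv2.imwrite('pics/s1.png',cv2.resize(p[150:290,160:330,::-1],None,fx=4,fy=4,interpolation=cv2.INTER_CUBIC))
p,d=capture('top');cv2.imwrite('pics/t1.png',cv2.resize(p[115:245,185:320,::-1],None,fx=4,fy=4,interpolation=cv2.INTER_CUBIC))
E
```

```text
clock: 2.85
position: [0.6212, 0.195, 0.2504]
tool_rot: [-0.886, 1.424, 0.867]
force: [-0.5, 0.5, -0.5]
opening: 0.0003
t 2.85 pos [0.6212 0.195  0.2504] tester [-105.5   88.5  250.4] F [-0.5  0.5 -0.5] open 0.0 q [-0.46  0.33  0.13  1.38 -0.02  1.46  2.36]
axes x [-0.023 -0.028 -0.999] y in tester [-1.    0.01]
10mm tester x/y/z -> tool [ -0.09 -10.     0.1 ] [-0.35  0.1   9.99] [-9.99  0.08 -0.35]
to target, tool mm [28.4 -1.7  0.5]
```

View pics/s1.png

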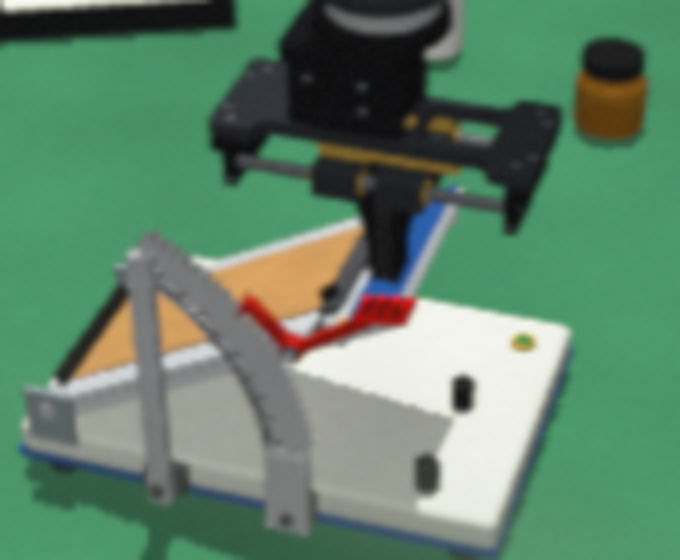

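View pics/t1.png

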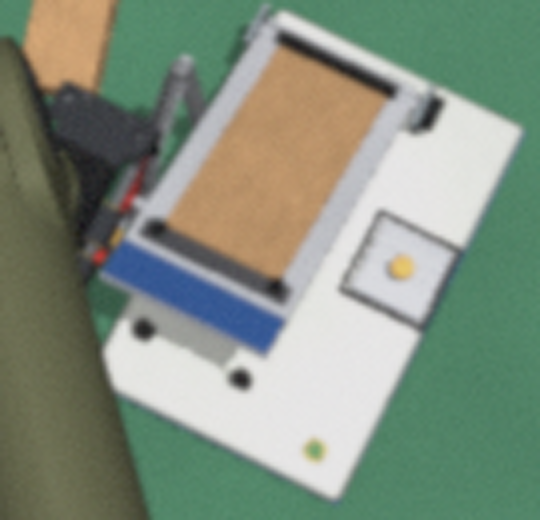

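The finger tip is at crop (385,280), right over the red pad at (388,308), with the gripper body clear of the quadrant. I'll go down to contact next.

```bash
python3 -m handwheel '[[7,0,0,0,1],[7,0,0,0,1],[5,0,0,0,1],[3,0,0,0,1],[2,0,0,0,1],[2,0,0,0,1]]'; python3 - <<'E'
from h import *
st(T2W(-.104,.088,.222))
E
```

```text
clock: 3.45
position: [0.6227, 0.1934, 0.2255]
tool_rot: [-0.886, 1.419, 0.863]
force: [-0.1, 0.0, -0.5]
opening: 0.0003
t 3.45 pos [0.6227 0.1934 0.2255] tester [-103.5   87.7  225.5] F [-0.1  0.  -0.5] open 0.0 q [-0.45  0.34  0.13  1.42 -0.02  1.41  2.37]
axes x [-0.017 -0.027 -0.999] y in tester [-1.     0.011]
10mm tester x/y/z -> tool [ -0.04 -10.     0.11] [-0.32  0.11  9.99] [-9.99  0.04 -0.32]
to target, tool mm [3.5 0.4 0.4]
```

```bash
python3 -m handwheel '[[2,0,0,0,1],[2,0.5,0,0,1],[2,1,0,0,1],[3,1.5,0,0,1]]'; python3 - <<'E'
from h import *
st()
E
```

```text
clock: 3.78
position: [0.62, 0.1947, 0.2174]
tool_rot: [-0.885, 1.418, 0.863]
force: [-1.6, 0.2, 1.6]
opening: 0.0006
t 3.78 pos [0.62   0.1947 0.2174] tester [-106.5   87.7  217.4] F [-1.6  0.2  1.6] open 0.001 q [-0.46  0.34  0.13  1.44 -0.02  1.39  2.36]
axes x [-0.016 -0.026 -1.   ] y in tester [-1.     0.012]
10mm tester x/y/z -> tool [ -0.04 -10.     0.12] [-0.3   0.12  9.99] [-10.     0.03  -0.3 ]
```

```bash
python3 -m handwheel '[[3,1.5,0,0,1],[3,2,0,0,1],[3,2,0,0,1]]'; python3 -m handwheel '[[3,2,0,0,1],[3,1.5,0,0,1]]';python3 - <<'E'
from h import *
st()
p,d=capture('scene');cv2.imwrite('pics/s2.png',cv2.resize(p[150:290,160:330,::-1],None,fx=4,fy=4,interpolation=cv2.INTER_CUBIC))
E
```

```text
clock: 4.03
position: [0.6149, 0.1969, 0.2079]
tool_rot: [-0.885, 1.416, 0.862]
force: [-0.6, -0.8, -1.2]
opening: 0.0004
clock: 4.2
position: [0.611, 0.1985, 0.2006]
tool_rot: [-0.885, 1.417, 0.862]
force: [0.7, 0.0, 0.4]
opening: 0.0006
t 4.2 pos [0.611  0.1985 0.2006] tester [-116.2   87.3  200.6] F [0.7 0.  0.4] open 0.001 q [-0.46  0.33  0.12  1.49 -0.02  1.35  2.35]
axes x [-0.015 -0.026 -1.   ] y in tester [-1.     0.012]
10mm tester x/y/z -> tool [ -0.03 -10.     0.12] [-0.3   0.12  9.99] [-10.     0.02  -0.3 ]
```

View pics/s2.png

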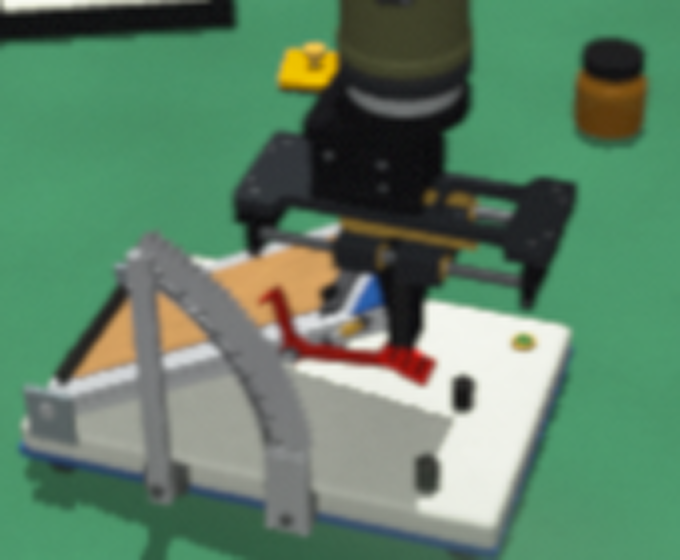

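The pawl has snapped over: its nose (270,297) is clear of the teeth and the pad (410,365) has dropped away below the finger. I'll lift off to verify, then move over the lip.

```bash
python3 -m handwheel '[[-10,0,0,0,1],[-20,0,0,0,1],[-25,0,0,0,1],[-15,0,0,0,1],[0,0,0,0,1]]'; python3 - <<'E'
from h import *
st(T2W(-.092,0,.235))
for n,box in(("scene",(160,185,310,310)),("top",(195,115,320,245))):
    p,d=capture(n);c=colors(n,p,d,box)
    x0,y0,x1,y1=box
    cv2.imwrite(f'pics/{n}3.png',cv2.resize(p[y0:y1,x0:x1,::-1],None,fx=4,fy=4,interpolation=cv2.INTER_CUBIC))
    if c['red'][2] is not None:
        P=W2T(c['red'][2])*1000; q=P[(P[:,0]<-90)]; print(n,'pad',len(q),q.mean(0).round(1),'red range',np.percentile(P,[2,98],axis=0).round(1).tolist())
    if c['blue'][2] is not None:
        P=W2T(c['blue'][2])*1000; q=P[P[:,2]>180]; print('lip',len(q),q.mean(0).round(1),np.percentile(q,[3,97],axis=0).round(1).tolist())
E
```

```text
clock: 4.67
position: [0.6103, 0.2001, 0.2718]
tool_rot: [-0.885, 1.423, 0.864]
force: [-0.1, 0.2, 1.0]
opening: 0.0007
t 4.67 pos [0.6103 0.2001 0.2718] tester [-117.6   88.5  271.8] F [-0.1  0.2  1. ] open 0.001 q [-0.47  0.31  0.13  1.37 -0.02  1.49  2.35]
axes x [-0.021 -0.028 -0.999] y in tester [-1.     0.011]
10mm tester x/y/z -> tool [ -0.07 -10.     0.11] [-0.35  0.11  9.99] [-9.99  0.07 -0.35]
to target, tool mm [ 39.7 -26.8 -86.9]
scene pad 91 [-113.9   88.9  185.6] red range [[-129.4, 77.9, 176.3], [-30.8, 97.8, 217.2]]
lip 164 [-95.4  33.3 220.1] [[-129.4, -62.1, 200.0], [-76.4, 97.1, 305.4]]
top pad 40 [-115.1   79.7  189.7] red range [[-130.4, 73.5, 176.2], [-43.1, 87.7, 198.3]]
lip 366 [-89.4   2.3 207.4] [[-101.8, -60.0, 197.7], [-77.1, 64.6, 217.7]]
```

View pics/scene3.png

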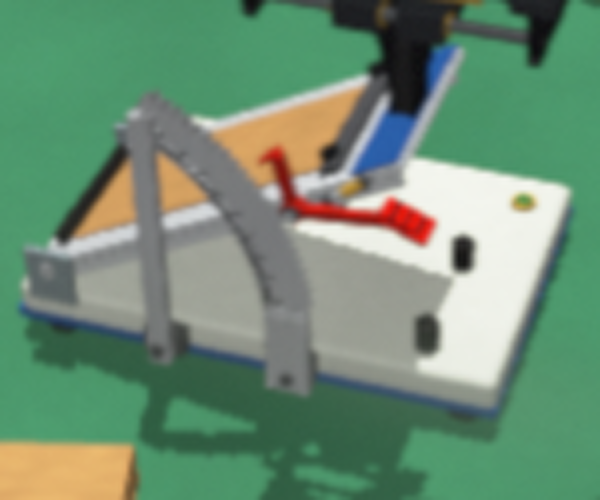

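The pawl stays out: its pad is now at z≈185 against 221 before. The plane is unchanged, with the lip at (-89,2,207). Now I'll move over the strip.

```bash
python3 -m handwheel '[[0,-5,-12,0,1],[0,-8,-22,0,1],[0,-8,-22,0,1],[0,-7,-17,0,1],[3,-3,-8,0,1],[4,0,0,0,1],[4,0,0,0,1],[3,0,0,0,1],[0,0,0,0,1]]'; python3 - <<'E'
from h import *
st(T2W(-.083,0,.218))
p,d=capture('scene');cv2.imwrite('pics/s4.png',cv2.resize(p[150:290,160:330,::-1],None,fx=4,fy=4,interpolation=cv2.INTER_CUBIC))
E
```

```text
clock: 5.52
position: [0.596, 0.1057, 0.246]
tool_rot: [-0.884, 1.442, 0.871]
force: [0.8, 0.3, 0.0]
opening: 0.0003
t 5.52 pos [0.596  0.1057 0.246 ] tester [-90.3  -3.  246. ] F [0.8 0.3 0. ] open 0.0 q [-0.37  0.25  0.17  1.5  -0.02  1.44  2.49]
axes x [-0.04  -0.034 -0.999] y in tester [-1.     0.011]
10mm tester x/y/z -> tool [ -0.21 -10.     0.1 ] [-0.48  0.11  9.99] [-9.99  0.21 -0.48]
to target, tool mm [27.6 -7.8  4.4]
```

View pics/s4.png

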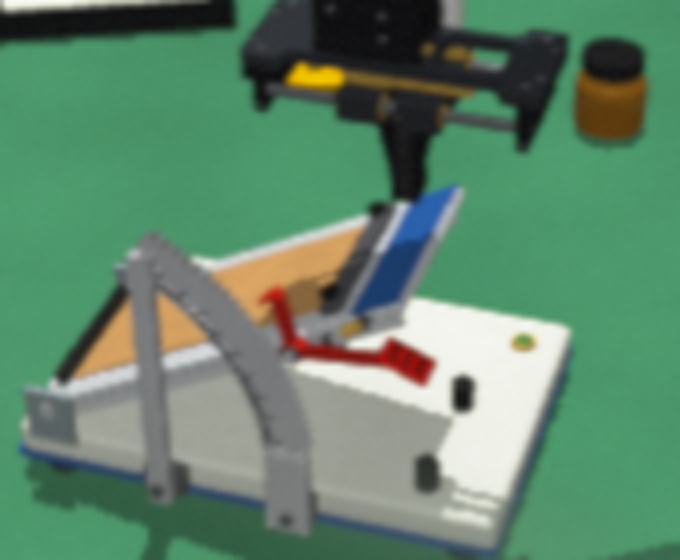

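The finger is above the blue strip on the centre line, with the tip at crop (405,195). I'll come down to contact.

```bash
python3 -m handwheel '[[6,-4,2,0,1],[6,-3,1,0,1],[5,0,0,0,1],[3,0,0,0,1],[2,0,0,0,1],[2,0,0,0,1],[2,0,0,0,1]]'; python3 - <<'E'
from h import *
st(T2W(-.083,0,.218))
E
```

```text
clock: 6.15
position: [0.6035, 0.1093, 0.2165]
tool_rot: [-0.889, 1.439, 0.878]
force: [-0.5, -0.0, -0.6]
opening: 0.0003
t 6.15 pos [0.6035 0.1093 0.2165] tester [-85.1   3.4 216.5] F [-0.5 -0.  -0.6] open 0.0 q [-0.37  0.28  0.17  1.52 -0.02  1.39  2.49]
axes x [-0.04  -0.033 -0.999] y in tester [-1.     0.004]
10mm tester x/y/z -> tool [ -0.22 -10.     0.03] [-0.47  0.04  9.99] [-9.99  0.22 -0.47]
to target, tool mm [-1.4 -2.1 -3.5]
```

```bash
python3 -m handwheel '[[2,0,0,0,1],[2,0.5,0,0,1],[2.5,1,0,0,1],[2.5,1.2,0,0,1],[2.5,1.2,0,0,1],[2.5,1.2,0,0,1]]'; python3 - <<'E'
from h import *
st()
E
```

```text
clock: 6.65
position: [0.5991, 0.1109, 0.2036]
tool_rot: [-0.889, 1.436, 0.875]
force: [-0.6, -0.8, 3.9]
opening: 0.0007
t 6.65 pos [0.5991 0.1109 0.2036] tester [-89.7   3.  203.6] F [-0.6 -0.8  3.9] open 0.001 q [-0.38  0.27  0.17  1.55 -0.02  1.36  2.49]
axes x [-0.036 -0.032 -0.999] y in tester [-1.     0.005]
10mm tester x/y/z -> tool [ -0.19 -10.     0.04] [-0.44  0.05  9.99] [-9.99  0.19 -0.44]
```

The strip is pushing back with about 4 N and the plane is going down. I'll continue steadily.

```bash
python3 -m handwheel '[[3,1.3,0,0,1],[3,1.3,0,0,1],[3,1.3,0,0,1],[3,1.3,0,0,1],[3,1.3,0,0,1],[3,1.3,0,0,1],[3,1.2,0,0,1],[3,1.2,0,0,1]]'; python3 - <<'E'
from h import *
st()
p,d=capture('scene');cv2.imwrite('pics/s5.png',cv2.resize(p[150:290,160:330,::-1],None,fx=4,fy=4,interpolation=cv2.INTER_CUBIC))
E
```

```text
clock: 7.32
position: [0.589, 0.1156, 0.1801]
tool_rot: [-0.889, 1.431, 0.874]
force: [-0.3, -0.0, 4.2]
opening: 0.0005
t 7.32 pos [0.589  0.1156 0.1801] tester [-100.8    3.   180.1] F [-0.3 -0.   4.2] open 0.0 q [-0.38  0.27  0.16  1.61 -0.02  1.31  2.47]
axes x [-0.032 -0.03  -0.999] y in tester [-1.     0.004]
10mm tester x/y/z -> tool [ -0.16 -10.     0.04] [-0.41  0.04  9.99] [-9.99  0.16 -0.41]
```

View pics/s5.png

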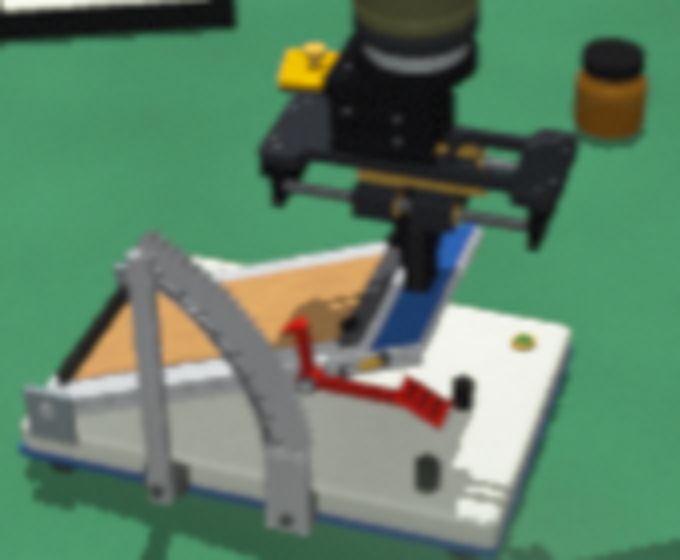

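```bash
python3 -m handwheel '[[3,1,0,0,1],[3,1,0,0,1],[3,1,0,0,1],[3,1,0,0,1],[3,1,0,0,1],[3,0.9,0,0,1],[3,0.9,0,0,1],[3,0.8,0,0,1],[3,0.8,0,0,1],[3,0.8,0,0,1]]'; python3 - <<'E'
from h import *
st()
E
```

```text
clock: 8.2
position: [0.5784, 0.1206, 0.1466]
tool_rot: [-0.888, 1.43, 0.877]
force: [-0.9, 1.0, 3.6]
opening: 0.0008
t 8.2 pos [0.5784 0.1206 0.1466] tester [-112.6    3.   146.6] F [-0.9  1.   3.6] open 0.001 q [-0.39  0.27  0.15  1.67 -0.02  1.24  2.46]
axes x [-0.032 -0.029 -0.999] y in tester [-1.     0.003]
10mm tester x/y/z -> tool [ -0.17 -10.     0.03] [-0.4   0.03  9.99] [-9.99  0.17 -0.4 ]
```

```bash
python3 -m handwheel '[[3,0.7,0,0,1],[3,0.6,0,0,1],[3,0.6,0,0,1],[3,0.5,0,0,1],[3,0.5,0,0,1],[3,0.5,0,0,1],[3,0.4,0,0,1],[3,0.4,0,0,1],[3,0.3,0,0,1],[3,0.3,0,0,1]]'; python3 - <<'E'
from h import *
st()
p,d=capture('scene');cv2.imwrite('pics/s6.png',cv2.resize(p[150:290,160:330,::-1],None,fx=4,fy=4,interpolation=cv2.INTER_CUBIC))
E
```

```text
clock: 9.03
position: [0.5718, 0.1237, 0.1133]
tool_rot: [-0.887, 1.43, 0.879]
force: [-0.9, 1.0, 4.2]
opening: 0.0006
t 9.03 pos [0.5718 0.1237 0.1133] tester [-119.9    2.9  113.3] F [-0.9  1.   4.2] open 0.001 q [-0.39  0.29  0.15  1.72 -0.03  1.17  2.46]
axes x [-0.033 -0.027 -0.999] y in tester [-1.     0.002]
10mm tester x/y/z -> tool [ -0.19 -10.     0.01] [-0.38  0.02  9.99] [-9.99  0.19 -0.38]
```

View pics/s6.png

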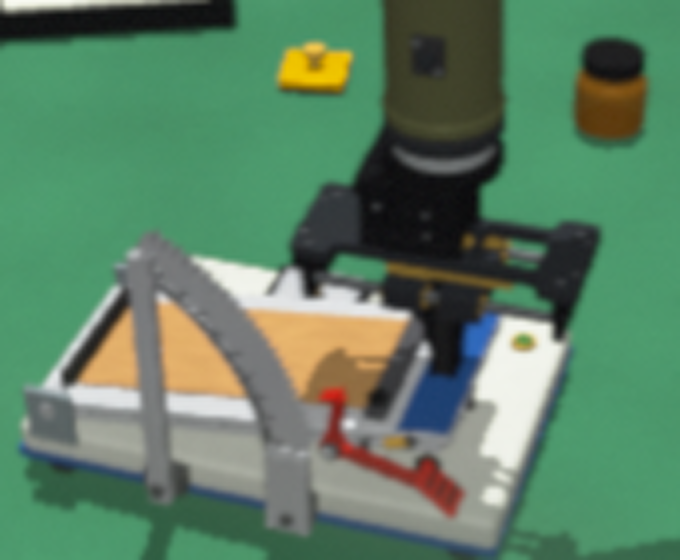

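The pawl is still out and the finger is well on the strip. I'll keep going, slower now.

```bash
python3 -m handwheel '[[3,0.3,0,0,1],[3,0.2,0,0,1],[3,0.2,0,0,1],[3,0.1,0,0,1],[2.5,0.1,0,0,1],[2.5,0,0,0,1],[2.5,0,0,0,1],[2,0,0,0,1],[2,0,0,0,1],[2,0,0,0,1]]'; python3 - <<'E'
from h import *
st()
E
```

```text
clock: 9.92
position: [0.5692, 0.1247, 0.0844]
tool_rot: [-0.887, 1.43, 0.882]
force: [-0.1, 1.6, 3.5]
opening: 0.0003
t 9.92 pos [0.5692 0.1247 0.0844] tester [-122.7    2.7   84.4] F [-0.1  1.6  3.5] open 0.0 q [-0.39  0.31  0.14  1.75 -0.03  1.12  2.46]
axes x [-0.035 -0.026 -0.999] y in tester [-1.     0.001]
10mm tester x/y/z -> tool [ -0.2 -10.    0. ] [-0.38  0.01  9.99] [-9.99  0.2  -0.38]
```

```bash
python3 -m handwheel '[[1.5,0,0,0,1],[1.5,0,0,0,1],[1.5,0,0,0,1],[1.2,0,0,0,1],[1.2,0,0,0,1]]';python3 -m handwheel '[[1.2,0,0,0,1],[1.2,0,0,0,1],[1.2,0,0,0,1]]'; python3 - <<'E'
from h import *
st()
E
```

```text
clock: 10.33
position: [0.5689, 0.1248, 0.0767]
tool_rot: [-0.887, 1.429, 0.882]
force: [-1.4, 2.7, 4.1]
opening: 0.0004
clock: 10.58
position: [0.5689, 0.1249, 0.073]
tool_rot: [-0.887, 1.429, 0.882]
force: [-1.6, 3.2, 8.2]
opening: -0.0
t 10.58 pos [0.5689 0.1249 0.073 ] tester [-123.     2.8   73. ] F [-1.6  3.2  8.2] open -0.0 q [-0.39  0.32  0.14  1.76 -0.03  1.1   2.46]
axes x [-0.034 -0.025 -0.999] y in tester [-1.     0.001]
10mm tester x/y/z -> tool [ -0.2 -10.   -0. ] [-0.37  0.01  9.99] [-9.99  0.2  -0.37]
```

Force is rising at the buffers. I'll press gently a little more to confirm it is seated.

```bash
python3 -m handwheel '[[1.2,0,0,0,1],[1.2,0,0,0,1]]';python3 -m handwheel '[[1.5,0,0,0,1],[1.5,0,0,0,1]]'; python3 -m handwheel '[[2,0,0,0,1],[2,0,0,0,1]]'
```

```text
clock: 10.75
position: [0.5689, 0.1248, 0.0721]
tool_rot: [-0.887, 1.429, 0.882]
force: [-4.3, 1.8, 11.4]
opening: 0.0004
clock: 10.92
position: [0.5689, 0.1249, 0.0718]
tool_rot: [-0.886, 1.429, 0.883]
force: [-4.6, 2.5, 12.8]
opening: 0.0008
clock: 11.08
position: [0.5689, 0.1249, 0.0713]
tool_rot: [-0.886, 1.428, 0.883]
force: [-5.2, 0.9, 14.8]
opening: 0.0004
```

It is seated: the force has climbed to 15 N with almost no travel. I'll back off gently and lift clear.

```bash
python3 -m handwheel '[[0,0,0,0,1],[-1,0,0,0,1],[-2,0,0,0,1],[-4,0,0,0,1],[-10,0,0,0,1],[-20,0,0,0,1],[-30,0,0,0,1],[-35,0,0,0,1],[-35,0,0,0,1],[-30,0,0,0,1]]'; python3 -m handwheel '[[0,20,0,0,1],[0,35,0,0,1],[0,35,0,0,1],[0,30,0,0,1],[0,10,0,0,1],[0,0,0,0,1],[0,0,0,0,1]]';python3 - <<'E'
from h import *
st()
for n,box in(("scene",(160,185,310,310)),("top",(195,115,320,245))):
    p,d=capture(n);c=colors(n,p,d,box)
    cv2.imwrite(f'pics/{n}f.png',p[:,:,::-1]);x0,y0,x1,y1=box
    cv2.imwrite(f'pics/{n}7.png',cv2.resize(p[y0:y1,x0:x1,::-1],None,fx=4,fy=4,interpolation=cv2.INTER_CUBIC))
    for k in('red','blue','wood'):
        if c[k][2] is None: continue
        P=W2T(c[k][2])*1000
        if k!='red': P=P[(P[:,2]>55)&(P[:,2]<110)&(abs(P[:,1])<75)]
        print(n,k,len(P),P.mean(0).round(1),np.percentile(P,[2,98],axis=0).round(1).tolist(),'slope',np.round(np.linalg.lstsq(np.c_[P[:,0],P[:,1],np.ones(len(P))],P[:,2],rcond=None)[0],3))
    d0=np.load(f'{n}0.npy')
E
```

```text
clock: 11.92
position: [0.5689, 0.1207, 0.2354]
tool_rot: [-0.885, 1.457, 0.881]
force: [1.0, 0.3, -0.4]
opening: 0.0006
clock: 12.5
position: [0.4547, 0.1753, 0.2519]
tool_rot: [-0.886, 1.441, 0.864]
force: [0.8, -0.3, 0.5]
opening: 0.0004
t 12.5 pos [0.4547 0.1753 0.2519] tester [-247.8   -0.3  251.9] F [ 0.8 -0.3  0.5] open 0.0 q [-0.51 -0.    0.07  1.76  0.02  1.43  2.25]
axes x [-0.035 -0.037 -0.999] y in tester [-1.     0.014]
10mm tester x/y/z -> tool [ -0.16 -10.     0.14] [-0.48  0.14  9.99] [-9.99  0.15 -0.49]
scene red 120 [-117.8   89.2   56.2] [[-148.0, 80.1, 32.0], [-70.5, 99.4, 112.4]] slope [7.08000e-01 9.70000e-02 1.30959e+02]
scene blue 369 [-125.8    3.9   74.1] [[-141.5, -63.1, 70.8], [-110.1, 64.7, 77.4]] slope [-1.4000e-02  1.0000e-03  7.2325e+01]
scene wood 1131 [17.3  3.2 74.8] [[-79.0, -45.6, 71.4], [133.0, 48.3, 78.3]] slope [3.0000e-03 5.0000e-03 7.4744e+01]
top red 59 [-97.   86.1  71.6] [[-131.2, 79.5, 44.9], [-64.5, 93.4, 115.8]] slope [  0.735  -0.888 219.365]
top blue 336 [-124.9   -3.2   74. ] [[-140.9, -63.0, 66.2], [-112.1, 65.3, 82.2]] slope [-1.2000e-02 -2.0000e-03  7.2516e+01]
top wood 1899 [26.1  1.5 74.9] [[-78.6, -43.8, 66.5], [130.9, 46.7, 83.7]] slope [ 5.0000e-03 -5.0000e-03  7.4819e+01]
```

View pics/scene7.png

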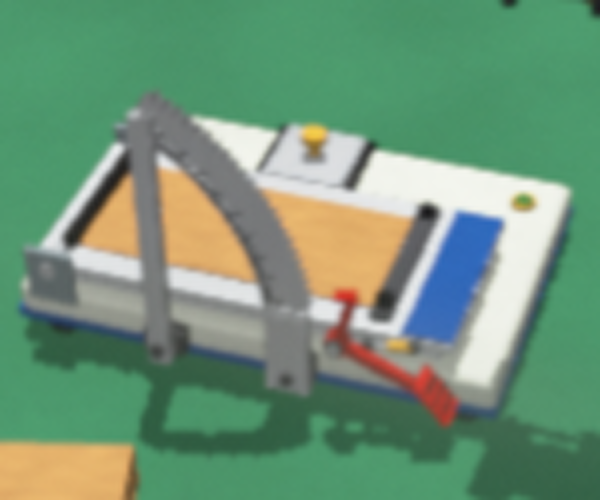

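View pics/topf.png

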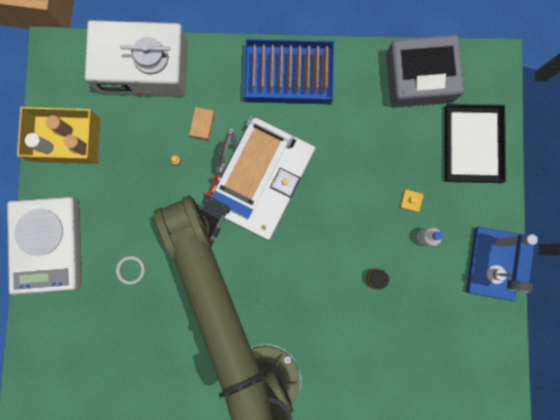

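The plane is level: its slope is under 0.015, the lip is at z≈74 and the bed at z≈75. The pawl nose (345,297 in the crop) is off the teeth and the other objects are where they were. The robot is clear, so I'm handing in.

```bash
python3 -c "
from cell import *
print(job_done())"
```

```text
the job is handed in; nothing more can be done
None
```

The pawl is out of the teeth and the plane lies fully down on its buffers. I handed the job in at about 12.6 s on the robot's clock.

- **Pawl:** I pressed the red thumb pad with the shut fingers until the pawl snapped out. Pictures after I lifted off showed its pad about 35 mm lower and its nose clear of the teeth, with the plane not yet moved.
- **Plane:** I then pushed it down on the blue strip at up to about 40 mm/s with about 4 N, slowing to about 15 mm/s before the buffers. I pressed to about 15 N to seat it, then backed off.
- **Last checks:**
  - The plane measured level, with the bed at z ≈ 75 mm (slope under 0.005). The strip read 74 mm with a slope of about -0.013, which is within the camera noise.
  - The pawl was still out.
  - The sled and the other objects looked unmoved by eye; I did not measure them.
  - The robot was touching nothing.

No check failed. The tool had tilted by about 0.05 rad by the end, which did no harm.

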